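# Swap the two sample trays of the loading deck

### The arm

A 6-joint arm with a two-finger parallel gripper is mounted at the origin on a cart in front of the work surface, level with it; the furniture and walls round the work are solid. World frame = base frame: x ahead of the robot, y to its left, z up, the work surface at z = 0. Lengths are in mm, angles in rad, forces in N, time in s.
With the tool pointing down it reaches from about 275 to 750 mm from the base axis. Payload 10.2 kg.
Tool frame: the origin (TCP) lies at the very end of the fingers, on their centre line; the grasp point (between the pads) lies 19 mm behind it; z points along the fingers, y is the line along which they close (so a half turn about z gives the same grasp; the last joint's range is limited). The gripper opens to 85 mm and grips with 20 to 120 N. Pads are 22 mm wide; open, the fingers measure 114 mm over their backs; the gripper's body (76 mm by 85 mm) begins 54 mm behind the grasp point. The pads swing forward as they close: fully open they stand 13 mm farther back than shut.
Start: joints at [-1.5, 0.313, 1.498, -0, 1.331, -0.223], TCP at [152.022, -502.514, 231.294] pointing down, gripper open.
Joint ranges: [-2.94, 2.94], [-0.97, 2.17], [0.19, 2.56], [-1.23, 4.37], [0.02, 3.11], [-2.88, 2.88]. Speed limits (rad/s): [2.39, 2.39, 3.01, 3.14, 3.14, 3.14].

### API

Orientations are given as a unit quaternion [w, x, y, z].
In Python, from rig import ctrl, optics gives the robot as it stands. The module is installed in compiled form; this text tells all that it offers.
- The arm moves only by the shell command python3 -m handwheel 'ROWS' [FORCE]. ROWS is JSON, a list that holds one entry, the list of rows, each a list of 5 numbers: the gripper command: -1 is fully open, 1 is shut, values between are in proportion, then the shift along the world's x, y, z in units of 50 mm (1.0 is 50 mm), then the turn about the world's z in units of 8 degrees (1.0 is 8 degrees). In form: [[[gripper, tx, ty, tz, twist], ...]]. A call has 1 to 10 rows; each row shifts and turns the commanded pose from where the row before left it; what a row does not reach is not made up. A row lasts 1/10 s, in which the tool goes at most 50 mm and 8.59 degrees, less where a joint would pass 70% of its speed; a pose out of reach is approached as far as the arm can. A call is refused whole if a number of a shift passes 1 or a number of a turn 1, either way. A call with a gripper value outside its range is refused whole. The fingers move at their own pace and stop on an object; FORCE is the grip in N (left out, the last holds). Time passes only in rows, so rows that do not move let the fingers close. It gives the time, the measured TCP pose, the force, the opening and the grip force at its end, in the units of the state.
- ctrl.sense(): the state, without advancing time (a new reading comes with each control period).
- optics.capture(name): name is "scene" or "top"; returns a dict with "img" (480x640x3 uint8, blue, green, red), "K" (3x3 intrinsics, pixels), "R" (3x3) and "t" (3): a world point X has camera coordinates R X + t. Camera axes: x right, y down, z forward; pixel columns grow to the right and rows downward; lengths in mm; the calibration is good to about 2 mm. A picture is of the moment at which its call begins. There is no depth.
- ctrl.finish_job(): hands the job in; it is judged then, once.
The state is a dict: "time_s": time; "joints": joint angles; "dq": joint speeds; "tau": joint torques, N m; "eef_pos": TCP position; "ee_rot": TCP orientation; "force": force on the tool from outside, world axes, zero at the start; "wrist_torque": the same for the moment, N m; "grip_width": opening from 0.0 (shut) to 1.0 (fully open); "grip_force": force on a finger pad.
Only numpy, scipy, OpenCV 4.12 (cv2) and the standard library are available. Lean on these libraries where they do the work, as an engineer would, in place of code of your own. Each camera call takes 0.05 s, during which the arm holds its last target. There are 200 camera calls.

### The job

The blue and the orange sample tray were loaded into the wrong lanes of the white loading deck: swap them, so that each ends fully home in the other one's lane, against the reader housing and behind the little ball catch in the floor. The trays are made to be slid, by a fingertip in the well in their middle: slide them out onto the front of the deck and back in, keep them flat on the deck without lifting them, and leave the things standing round about alone.

Things in the scene. Friction and masses are not known exactly. Their poses are not given: they have to be found in the camera images.
- deck: fixed loading deck (all sizes in mm), a white plate 6 thick on the bench. Origin: on the bench, at the mouth of the lanes, midway between them; x along the lanes away from the robot (yawed a little), y left, z up. Open apron in front, without rim: x -144 to +6, y -225 to +225. Behind it two lanes (y +60.5 left, -60.5 right), parted by a divider 24 wide, end at the face of a grey housing 42 high at x = 117
- mouth_left (a point): the spring ball catch in the floor of the left lane's mouth: deck x = 0, y = 60.5, on the plate's top (6 above the bench). It stands 2 mm proud; a tray rides over it with about 2 N, and it springs up in front of a tray that is home. Axes as the deck
- mouth_right (a point): the same for the right lane: deck x = 0, y = -60.5
- home_left (a point): on the plate's top, where the origin of a tray lies when fully home in the left lane: deck x = 62, y = 60.5 (its front end then at deck x = 7). The lane is 97 wide between smooth, slippery aluminium guides 22 high above the plate, from x = 35 on; from 35 to 0 they taper off as a lead-in, 10 wider on each side at the mouth. Axes as the deck
- home_right (a point): the same for the right lane: deck x = 62, y = -60.5
- tray_blue: open blue tray (mm), 110 long (x) x 92 wide (y) x 26 high, 320 g, walls and floor 3 thick, alike from both ends. In its middle an empty finger well, open above, 56 (x) x 86 (y) inside, between two cross walls 22 high (push these near the middle, or the tray slews); beyond each a white vial lies fixed crosswise, not above the walls. Origin: centre of the underside; x along the lane when home (either way round)
- tray_orange: open orange tray (mm), 110 long (x) x 92 wide (y) x 26 high, 320 g, walls and floor 3 thick, alike from both ends. In its middle an empty finger well, open above, 56 (x) x 86 (y) inside, between two cross walls 22 high (push these near the middle, or the tray slews); beyond each a white vial lies fixed crosswise, not above the walls. Origin: centre of the underside; x along the lane when home (either way round)
- cup_droppers: clear cup of white droppers, 85 x 86 x 127 high, bystander at the right; origin: centre of its foot
- wash_bottle: white squeeze bottle with red cap, 68 x 110 x 197 high, the nearer of two such, bystander at the left; origin: underside
- flask: small round glass flask with blue stopper, 55 x 55 x 71 high, bystander at the back left; origin: centre of its foot
There are look-alikes about, which are no part of the job. There is more than one size of the tray_orange; the job needs the larger.

How it is judged (in metres and radians):
On the way, in this order (a step that is already met when the one before it is completed fails the run):
1. a tray has been slid out of its lane and the other stands home in that lane ((((horizontal distance between tray_blue and home_left below 0.006 m and z of tray_blue in the frame of home_left below 0.004 m) and distance of tray_blue from where it was at the start of the episode above 0.09 m) or ((horizontal distance between tray_blue and home_right below 0.006 m and z of tray_blue in the frame of home_right below 0.004 m) and distance of tray_blue from where it was at the start of the episode above 0.09 m) or ((horizontal distance between tray_orange and home_left below 0.006 m and z of tray_orange in the frame of home_left below 0.004 m) and distance of tray_orange from where it was at the start of the episode above 0.09 m) or ((horizontal distance between tray_orange and home_right below 0.006 m and z of tray_orange in the frame of home_right below 0.004 m) and distance of tray_orange from where it was at the start of the episode above 0.09 m))), for 0.2 s.
2. both trays stand home in each other's lanes (distance of each of tray_blue, tray_orange from where it was at the start of the episode above 0.09 m and (((horizontal distance between tray_blue and home_left below 0.006 m and z of tray_blue in the frame of home_left below 0.004 m) and (horizontal distance between tray_orange and home_right below 0.006 m and z of tray_orange in the frame of home_right below 0.004 m)) or ((horizontal distance between tray_blue and home_right below 0.006 m and z of tray_blue in the frame of home_right below 0.004 m) and (horizontal distance between tray_orange and home_left below 0.006 m and z of tray_orange in the frame of home_left below 0.004 m)))), for 0.2 s.
At the end, for the whole second after the job is handed in: Each tray is at rest, flat on the deck, fully home in the lane in which the other tray began: its origin within 6 mm of that lane's home point (all of step 2 and linear speed of each of tray_blue, tray_orange below 0.01 m/s); the robot touches nothing.
It fails at once if a tray is lifted off the deck (more than 15 mm) or tipped ((z of tray_blue in the frame of home_left above 0.015 m or angle between tray_blue's own z axis and vertical above 0.3 rad) or (z of tray_orange in the frame of home_left above 0.015 m or angle between tray_orange's own z axis and vertical above 0.3 rad)).
It fails at once if a tray falls off the deck's edge (z of any of tray_blue, tray_orange in the frame of home_left below -0.004 m).
It fails at once if a bystander is moved by more than 30 mm (distance of any of cup_droppers, wash_bottle, flask from where it was at the start of the episode above 0.03 m).
It also fails if it takes over 64 s, if anything falls off the work surface, if the arm or the gripper's body presses on something with over 40 N, if the wrist force passes 120 N, or if a joint passes its speed limit or range.

## Working session

There is one attempt and no reset: what is moved stays moved. The work goes in short steps, Python scripts to look and compute and a shell command to move; the robot and the scene stay as the last step left them, time stands still between calls to the robot, and variables do not carry over. Pictures are saved under pics/ and viewed, at most 10 in all, crops included, and the job is handed in when it is done.

```bash
mkdir -p pics; python3 - <<'E'
from rig import ctrl, optics
import cv2, numpy as np
s=ctrl.sense(); print(s['time_s'],s['eef_pos'],s['ee_rot'],s['force'],s['grip_width'])
for n in("scene","top"):
    c=optics.capture(n); cv2.imwrite(f'pics/{n}0.png',c['img']); np.savez(f'pics/{n}0.npz',**c)
    print(n,c['K'].tolist(),c['R'].round(4).tolist(),c['t'])
E
```

```text
0.0 [ 152.0272341  -502.23644928  230.73628498] [-6.54188319e-04  9.89226642e-01  1.46390643e-01  5.37055075e-05] [-0.67206318 -0.70651257 -0.31453063] 1.0022088381840863
scene [[470.9345600222109, 0.0, 314.14515591774534], [0.0, 470.9345600222109, 248.01736658495201], [0.0, 0.0, 1.0]] [[-0.4931, -0.8699, 0.0099], [-0.6835, 0.3803, -0.623], [0.5382, -0.314, -0.7821]] [332.30385257 392.40965746 979.63638499]
top [[581.100918631697, 0.0, 319.4745843040447], [0.0, 581.100918631697, 237.81988400806281], [0.0, 0.0, 1.0]] [[0.01, -0.9999, 0.0036], [-0.9889, -0.0105, -0.1481], [0.1482, -0.0021, -0.989]] [  31.93457531  601.93747783 1651.52051219]
```

View pics/scene0.png

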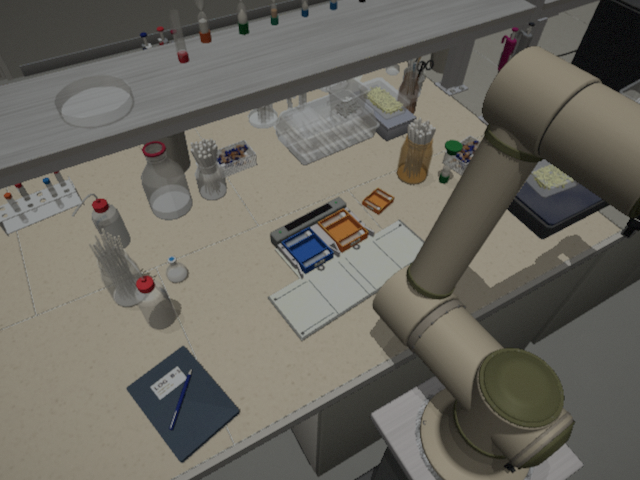

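View pics/top0.png

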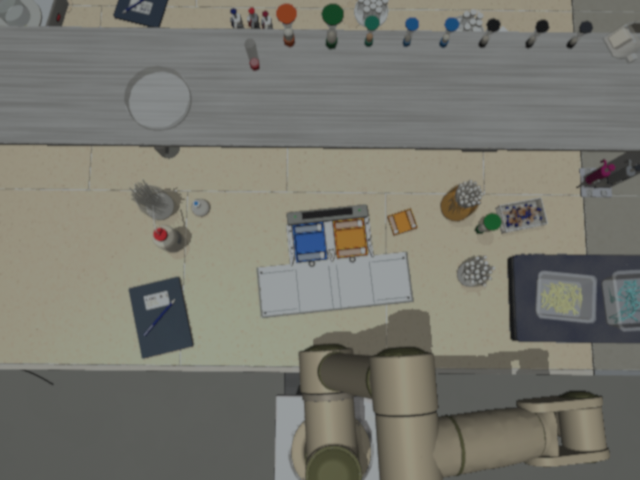

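The top view shows blue in the left lane near (310,242) and orange in the right lane near (350,238). The small orange look-alike is at (402,222). In the scene view blue is at (305,250) and orange at (345,230). I'll enlarge both.

```bash
python3 - <<'E'
import cv2,numpy as np
a=cv2.imread('pics/top0.png')[195:325,250:420]; a=cv2.resize(a,None,fx=4.5,fy=4.5,interpolation=cv2.INTER_CUBIC); cv2.imwrite('pics/topc.png',a)
b=cv2.imread('pics/scene0.png')[185:345,260:440]; b=cv2.resize(b,None,fx=3.7,fy=3.7,interpolation=cv2.INTER_CUBIC); cv2.imwrite('pics/scenec.png',b)
E
```

```text
(no output)
```

View pics/topc.png

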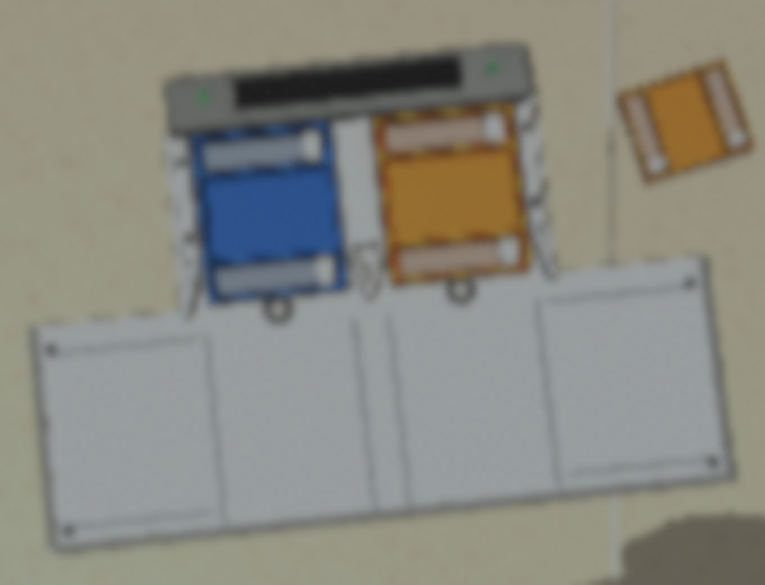

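View pics/scenec.png

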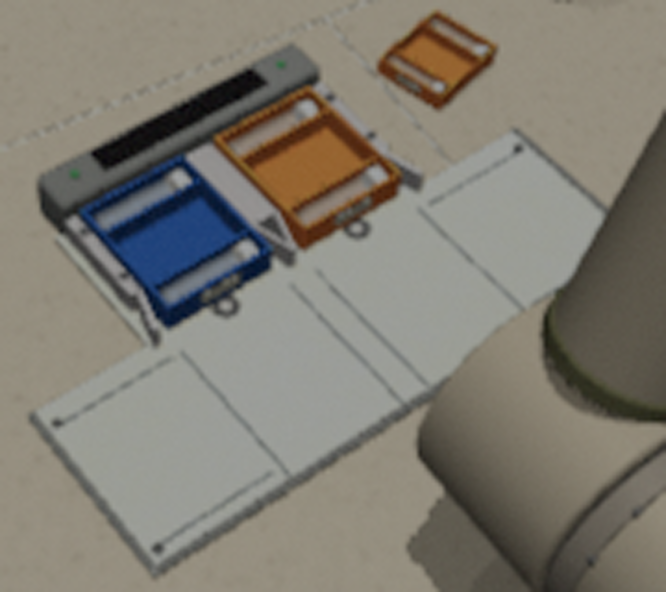

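In the top crop, the apron corners are (33,325), (703,258), (735,478) and (52,550), and the ball catches are (278,310) and (461,291). The scene crop shows the catches at (227,306) and (356,229), and three corners at (33,415), (518,130) and (155,573). Next I'll triangulate these and fit the deck pose.

```bash
cat > h.py <<'E'
import numpy as np, cv2
def crop(p,o,f): return (np.array(p,float)+.5)/f-.5+o
def toplane(px,c,z):
    px=np.atleast_2d(px); d=np.c_[px,np.ones(len(px))]@np.linalg.inv(c['K']).T@c['R']
    o=-c['R'].T@c['t']; return o+d*((z-o[2])/d[:,2])[:,None]
E
python3 - <<'E'
from h import *
from scipy.optimize import least_squares
T=np.load('pics/top0.npz');S=np.load('pics/scene0.npz')
a=crop([[33,325],[703,258],[52,550],[278,310],[461,291],[735,478]],[250,195],4.5)
b=crop([[33,415],[518,130],[155,573],[227,306],[356,229]],[260,185],3.7)
P=[c['K']@np.c_[c['R'],c['t']] for c in(T,S)]
X=cv2.triangulatePoints(P[0],P[1],a[:5].T.copy(),b.T.copy()); print((X[:3]/X[3]).T.round(1))
D=np.array([[6,225],[6,-225],[-144,225],[0,60.5],[0,-60.5],[-144,-225]],float)
def res(p,c,px):
    w=toplane(px,c,6)[:,:2]; R=np.array([[np.cos(p[2]),-np.sin(p[2])],[np.sin(p[2]),np.cos(p[2])]])
    return (D[:len(px)]@R.T+p[:2]-w).ravel()
for c,px in((T,a),(S,b)):
    r=least_squares(res,[450,0,0],args=(c,px),x_scale=[1,1,.01]); print(r.x,np.degrees(r.x[2]),r.fun.round(1))
# tray wall tops (z=32) corners in top: blue outer, orange outer
for n,q in(('blue',[[190,133],[332,122],[348,290],[211,302]]),('or',[[374,115],[517,104],[531,270],[392,286]])):
    print(n,toplane(crop(q,[250,195],4.5),T,30).mean(0))
E
```

```text
[[ 518.6  222.3   -0.8]
 [ 567.4 -220.4    3.3]
 [ 371.6  206.4    1. ]
 [ 530.2   61.1    3.7]
 [ 544.8  -59.1    2.4]]
[5.38187447e+02 6.29600490e-01 1.13606281e-01] 6.509160438353537 [ 0.1  2.4  2.1 -2.8 -2.2  1.6  1.2 -0.5  1.1 -0.1 -2.3 -0.6]
[5.35102037e+02 1.35145909e+00 1.13850853e-01] 6.523173373825995 [ 2.1  3.1  1.8 -2.1 -2.4  1.4 -0.3 -0.3 -1.1 -2.1]
blue [592.31219951  66.84970697  30.        ]
or [605.47986305 -52.94488067  30.        ]
```

```bash
python3 -m handwheel '[[[0,0.3,0.55,0,-0.13],[0,0.45,0.63,0,-0.13],[0,0.49,0.63,0,-0.13],[0,0.49,0.63,0,-0.13],[0,0.49,0.63,0,-0.13],[0,0.49,0.63,0,-0.13],[0,0.49,0.63,0,-0.13],[0,0.49,0.63,0,-0.13],[0,0.49,0.63,0,-0.13],[0,0.49,0.63,0,-0.12]]]' 20
```

```text
time_s: 1.1
eef_pos: [386.2, -190.0, 231.2]
ee_rot: [-0.0, 0.998, 0.056, -0.0]
force: [0.5, 0.0, -0.3]
grip_width: 0.497
grip_force: 0.0
```

```bash
python3 -m handwheel '[[[0,0.5,0.64,0,0],[0,0.5,0.64,0,0],[0,0.5,0.64,-0.2,0],[0,0.5,0.64,-0.5,0],[0,0.5,0.64,-0.6,0],[0,0.5,0.64,-0.6,0],[0,0.5,0.64,-0.5,0],[0,0.5,0.54,-0.4,0],[0,0,0,-0.3,0],[0,0,0,0,0]]]'; python3 -c "
from rig import optics; import cv2
c=optics.capture('scene'); cv2.imwrite('pics/s1.png',cv2.resize(c['img'][140:320,220:460],None,fx=3.2,fy=3.2,interpolation=2))"
```

```text
time_s: 2.1
eef_pos: [583.8, 59.7, 74.2]
ee_rot: [-0.0, 0.998, 0.057, -0.003]
force: [-0.2, -0.4, 0.7]
grip_width: 0.497
grip_force: 0.0
```

View pics/s1.png

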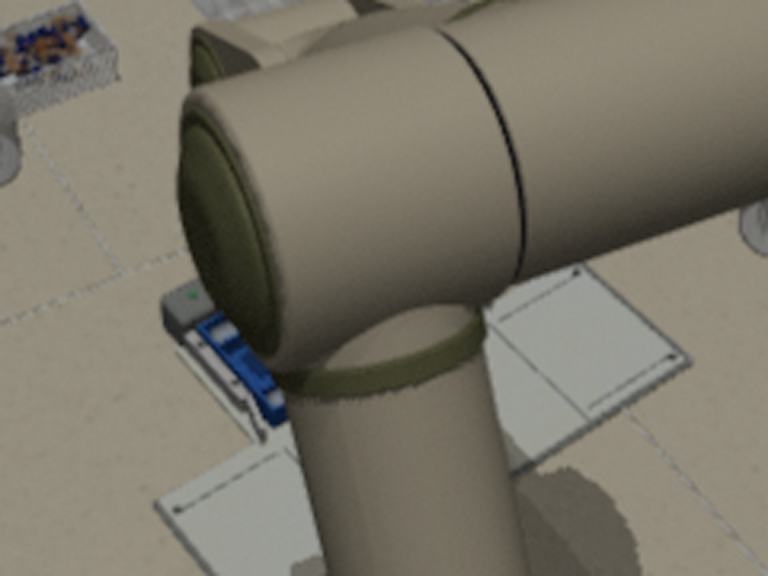

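The arm hides the well from the scene camera, so I'll rely on the measured pose. I'll correct by (+8,+7) mm and go down in guarded steps.

```bash
python3 -m handwheel '[[[0,0.16,0.15,-0.2,0],[0,0,0,-0.3,0],[0,0,0,-0.3,0],[0,0,0,-0.1,0],[0,0,0,0,0]]]';python3 -m handwheel '[[[0,0,0,-0.15,0],[0,0,0,-0.15,0],[0,0,0,0,0]]]'
```

```text
time_s: 2.65
eef_pos: [592.8, 66.2, 31.3]
ee_rot: [-0.0, 0.998, 0.057, -0.001]
force: [0.2, 0.1, 1.7]
grip_width: 0.496
grip_force: 0.0
time_s: 2.95
eef_pos: [592.5, 66.4, 15.9]
ee_rot: [-0.0, 0.998, 0.057, -0.001]
force: [0.4, -0.2, 0.2]
grip_width: 0.497
grip_force: 0.0
```

```bash
python3 -m handwheel '[[[0,0,0,-0.05,0],[0,-0.2,-0.023,0,0],[0,-0.2,-0.023,0,0],[0,-0.3,-0.034,0,0],[0,-0.3,-0.034,0,0],[0,-0.3,-0.034,0,0],[0,-0.3,-0.034,0,0],[0,-0.3,-0.034,0,0],[0,-0.3,-0.034,0,0],[0,0,0,0,0]]]'
```

```text
time_s: 3.95
eef_pos: [482.0, 53.9, 14.5]
ee_rot: [-0.0, 0.998, 0.057, -0.0]
force: [0.7, 0.4, 0.1]
grip_width: 0.498
grip_force: 0.0
```

```bash
python3 -m handwheel '[[[0,-0.3,-0.034,0,0],[0,-0.24,-0.027,0,0],[0,-0.2,-0.023,0,0],[0,0,0,0,0]]]'; cat >> h.py <<'E'
def deck(w): # world->deck xy
    d=np.array(w)[:2]-[537,1]; c,s=.9935,.1134
    return np.array([c*d[0]+s*d[1],-s*d[0]+c*d[1]]).round(1)
def trays():
    from rig import optics
    c=optics.capture('top'); hsv=cv2.cvtColor(c['img'],cv2.COLOR_BGR2HSV)
    for n,lo,hi in(('blue',(100,100,30),(130,255,255)),('orange',(5,130,60),(25,255,255))):
        m=cv2.inRange(hsv,lo,hi); m[:205]=0; m[325:]=0; m[:,:255]=0; m[:,415:]=0
        m=cv2.morphologyEx(m,cv2.MORPH_CLOSE,np.ones((7,7)))
        for k in cv2.findContours(m,0,2)[0]:
            if cv2.contourArea(k)<60: continue
            w=toplane(k[:,0].astype(float),c,28)[:,:2]
            (cx,cy),sz,an=cv2.minAreaRect(w.astype(np.float32)); print(n,'deck',deck((cx,cy)),np.round(sz),round(an,1))
    return c
E
python3 -c "
from h import *; c=trays(); cv2.imwrite('pics/t2.png',cv2.resize(c['img'][180:340,240:430],None,fx=3.5,fy=3.5,interpolation=2))"
```

```text
time_s: 4.35
eef_pos: [445.7, 49.6, 14.5]
ee_rot: [-0.0, 0.998, 0.057, -0.0]
force: [0.2, 0.9, -0.1]
grip_width: 0.502
grip_force: 0.0
orange deck [ 64.7 -60.4] [106.  90.] 6.6
orange deck [  94.3 -218.6] [58. 40.] 19.1
```

View pics/t2.png

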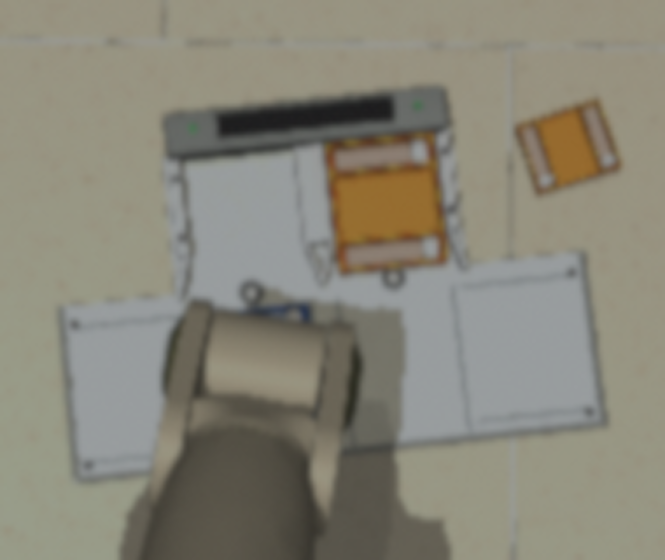

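Blue is out on the apron: its rear edge shows at (280,312), just in front of the catch at (251,293). Now I'll recentre the finger in the well and slide blue left to its parking spot.

```bash
python3 -m handwheel '[[[0,0.34,0.04,0,0],[0,-0.02,0.2,0,0],[0,-0.034,0.3,0,0],[0,-0.034,0.3,0,0],[0,-0.034,0.3,0,0],[0,-0.034,0.3,0,0],[0,-0.034,0.3,0,0],[0,-0.034,0.3,0,0],[0,-0.02,0.22,0,0],[0,0,0,0,0]]]'; python3 -m handwheel '[[[0,0.02,-0.14,0,0],[0,0,0,0.5,0],[0,0,0,0.5,0],[0,0,0,0.3,0],[0,0.3,-0.6,0,0],[0,0.5,-0.8,0,0],[0,0.5,-0.8,0,0],[0,0.5,-0.8,0,0],[0,0.5,-0.8,0,0],[0,0,0,0,0]]]'; python3 -c "
from h import *; c=trays()"
```

```text
time_s: 5.4
eef_pos: [450.2, 163.9, 14.2]
ee_rot: [-0.0, 0.998, 0.058, -0.0]
force: [0.2, 0.1, -0.6]
grip_width: 0.501
grip_force: 0.0
time_s: 6.4
eef_pos: [568.7, -40.0, 79.1]
ee_rot: [0.001, 0.999, 0.054, 0.001]
force: [-0.4, 1.0, 0.1]
grip_width: 0.497
grip_force: 0.0
blue deck [-72.6 164.5] [103.  88.] 6.5
orange deck [  94.3 -218.5] [58. 39.] 19.1
```

Blue is parked squarely at deck (-72,164). Next is orange.

```bash
python3 -m handwheel '[[[0,0.37,-0.12,0,0],[0,0.37,-0.12,-0.2,0],[0,0,0,-0.4,0],[0,0,0,-0.2,0],[0,0,0,0,0]]]'
```

```text
time_s: 6.95
eef_pos: [602.4, -45.8, 37.9]
ee_rot: [-0.001, 0.998, 0.057, -0.002]
force: [-0.7, -0.0, 0.2]
grip_width: 0.499
grip_force: 0.0
```

```bash
python3 -m handwheel '[[[0,0.06,-0.12,-0.04,0],[0,0,0,-0.22,0],[0,0,0,-0.2,0],[0,0,0,0,0]]]'
```

```text
time_s: 7.35
eef_pos: [605.8, -52.1, 14.7]
ee_rot: [-0.0, 0.998, 0.057, -0.001]
force: [-0.5, 0.5, -0.3]
grip_width: 0.499
grip_force: 0.0
```

```bash
python3 -m handwheel '[[[0,-0.2,-0.023,0,0],[0,-0.2,-0.023,0,0],[0,-0.3,-0.034,0,0],[0,-0.3,-0.034,0,0],[0,-0.3,-0.034,0,0],[0,-0.3,-0.034,0,0],[0,-0.3,-0.034,0,0],[0,-0.3,-0.034,0,0],[0,-0.3,-0.034,0,0],[0,-0.3,-0.034,0,0]]]'; python3 -m handwheel '[[[0,-0.16,-0.018,0,0],[0,0,0,0,0],[0,0.34,0.04,0,0],[0,0,0,0,0]]]'
```

```text
time_s: 8.35
eef_pos: [466.6, -68.3, 16.6]
ee_rot: [0.0, 0.998, 0.057, 0.001]
force: [1.8, 0.6, -2.0]
grip_width: 0.501
grip_force: 0.7
time_s: 8.75
eef_pos: [477.7, -67.3, 16.7]
ee_rot: [0.0, 0.998, 0.057, 0.001]
force: [-0.1, -0.5, 0.5]
grip_width: 0.504
grip_force: 0.0
```

```bash
python3 -m handwheel '[[[0,-0.02,0.2,0,0],[0,-0.034,0.3,0,0],[0,-0.034,0.3,0,0],[0,-0.034,0.3,0,0],[0,-0.034,0.3,0,0],[0,-0.034,0.3,0,0],[0,-0.034,0.3,0,0],[0,-0.034,0.3,0,0],[0,-0.028,0.26,0,0],[0,0,0,0,0]]]'; python3 -c "
from h import *; c=trays()"
```

```text
time_s: 9.75
eef_pos: [460.7, 62.7, 16.3]
ee_rot: [-0.0, 0.998, 0.058, -0.0]
force: [-0.4, -0.4, 0.6]
grip_width: 0.501
grip_force: 0.0
blue deck [-72.7 181.7] [103.  54.] 6.2
orange deck [  94.3 -218.6] [58. 40.] 19.1
```

```bash
python3 -m handwheel '[[[0,0.02,-0.16,-0.04,0],[0,0.2,0.023,0,0],[0,0.2,0.023,0,0],[0,0.3,0.034,0,0],[0,0.3,0.034,0,0],[0,0.3,0.034,0,0],[0,0.3,0.034,0,0],[0,0.3,0.034,0,0],[0,0.3,0.034,0,0],[0,0.3,0.034,0,0]]]'; python3 -m handwheel '[[[0,0.2,0.023,0,0],[0,0.15,0.017,0,0],[0,0.1,0.011,0,0],[0,0,0,0,0]]]'
```

```text
time_s: 10.8
eef_pos: [588.4, 66.8, 14.1]
ee_rot: [-0.0, 0.998, 0.057, -0.001]
force: [-2.8, -0.3, 1.1]
grip_width: 0.499
grip_force: 1.3
time_s: 11.2
eef_pos: [610.7, 69.6, 14.3]
ee_rot: [-0.0, 0.998, 0.057, 0.0]
force: [0.4, -0.2, 0.7]
grip_width: 0.499
grip_force: 0.0
```

```bash
python3 -m handwheel '[[[0,0.06,0.007,0,0],[0,0,0,0,0]]]'; python3 -m handwheel '[[[0,0.06,0.007,0,0],[0,0,0,0,0]]]'; python3 -m handwheel '[[[0,0.06,0.007,0,0],[0,0,0,0,0]]]'
```

```text
time_s: 11.4
eef_pos: [611.3, 69.7, 14.2]
ee_rot: [0.0, 0.998, 0.057, -0.003]
force: [-10.4, -2.5, 6.8]
grip_width: 0.505
grip_force: 5.1
time_s: 11.6
eef_pos: [611.3, 69.8, 14.1]
ee_rot: [0.0, 0.998, 0.057, -0.007]
force: [-26.9, -7.1, 17.7]
grip_width: 0.506
grip_force: 13.9
time_s: 11.8
eef_pos: [611.4, 69.8, 14.1]
ee_rot: [0.0, 0.998, 0.058, -0.011]
force: [-44.0, -9.5, 29.9]
grip_width: 0.504
grip_force: 22.8
```

The tray is against the housing, so I'll back off, lift and check.

```bash
python3 -m handwheel '[[[0,-0.25,-0.028,0,0],[0,-0.25,-0.028,0,0],[0,0,0,0,0],[0,0,0,0.5,0],[0,0,0,0.6,0],[0,-0.4,0.5,0.2,0],[0,-0.6,0.5,0,0],[0,-0.8,0.5,0,0],[0,-0.8,0.4,0,0],[0,0,0,0,0]]]'; python3 -c "
from h import *; c=trays(); cv2.imwrite('pics/t3.png',cv2.resize(c['img'][180:340,240:430],None,fx=3.5,fy=3.5,interpolation=2))"
```

```text
time_s: 12.8
eef_pos: [460.4, 165.0, 79.3]
ee_rot: [-0.0, 0.998, 0.058, -0.001]
force: [1.7, 0.1, 0.3]
grip_width: 0.5
grip_force: 0.0
orange deck [63.8 62.8] [109.  89.] 6.8
orange deck [  94.3 -218.5] [58. 40.] 19.1
```

View pics/t3.png

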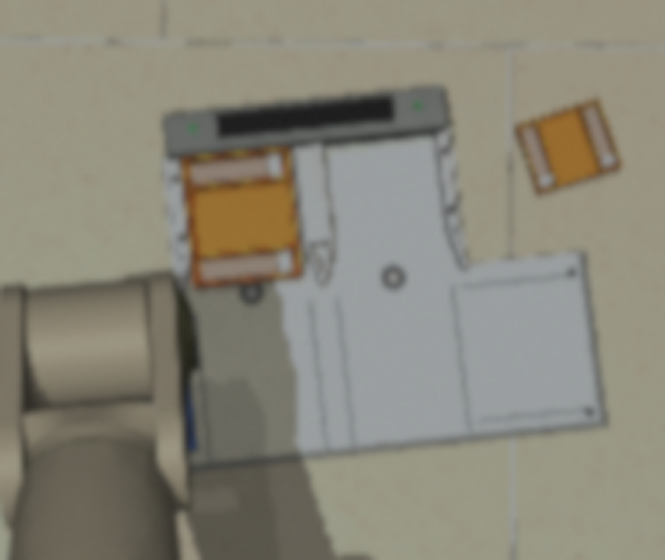

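Orange is home: it touches the housing, and the catch at (251,293) has sprung up in front of it. Now blue.

```bash
python3 -m handwheel '[[[0,-0.25,-0.17,-0.3,0],[0,0,0,-0.4,0],[0,0,0,-0.2,0],[0,0,0,0,0]]]';python3 -m handwheel '[[[0,0,0,-0.2,0],[0,0,0,-0.2,0],[0,0,0,0,0]]]'
```

```text
time_s: 13.25
eef_pos: [452.1, 154.0, 33.5]
ee_rot: [0.0, 0.998, 0.056, -0.001]
force: [-1.2, -0.0, 0.8]
grip_width: 0.501
grip_force: 0.0
time_s: 13.55
eef_pos: [451.1, 154.3, 13.3]
ee_rot: [0.0, 0.998, 0.057, -0.001]
force: [0.2, 0.1, -0.2]
grip_width: 0.498
grip_force: 0.0
```

```bash
python3 -m handwheel '[[[0,-0.04,-0.2,0,0],[0,0.046,-0.3,0,0],[0,0.046,-0.4,0,0],[0,0.046,-0.4,0,0],[0,0.046,-0.4,0,0],[0,0.046,-0.4,0,0],[0,0.046,-0.4,0,0],[0,0.046,-0.4,0,0],[0,0.046,-0.4,0,0],[0,0.046,-0.4,0,0]]]'; python3 -m handwheel '[[[0,0.046,-0.4,0,0],[0,0.03,-0.3,0,0],[0,0.01,-0.12,0,0],[0,0,0,0,0]]]'
```

```text
time_s: 14.55
eef_pos: [470.0, -31.7, 14.7]
ee_rot: [-0.0, 0.998, 0.057, 0.0]
force: [-0.1, 0.8, -1.7]
grip_width: 0.501
grip_force: 1.0
time_s: 14.95
eef_pos: [474.6, -72.3, 14.6]
ee_rot: [0.0, 0.998, 0.056, 0.0]
force: [0.1, -0.3, 0.4]
grip_width: 0.501
grip_force: 0.0
```

```bash
python3 -m handwheel '[[[0,0,-0.04,0,0],[0,-0.02,0.15,0,0],[0,0.2,0.023,0,0],[0,0.2,0.023,0,0],[0,0.3,0.034,0,0],[0,0.3,0.034,0,0],[0,0.3,0.034,0,0],[0,0.3,0.034,0,0],[0,0.3,0.034,0,0],[0,0.3,0.034,0,0]]]'; python3 -m handwheel '[[[0,0.3,0.034,0,0],[0,0.3,0.034,0,0],[0,0.2,0.023,0,0],[0,0.14,0.016,0,0],[0,0,0,0,0]]]'
```

```text
time_s: 15.95
eef_pos: [584.3, -53.1, 14.3]
ee_rot: [-0.0, 0.998, 0.057, -0.001]
force: [-4.7, -1.3, 3.1]
grip_width: 0.505
grip_force: 2.1
time_s: 16.45
eef_pos: [625.2, -48.4, 13.9]
ee_rot: [-0.001, 0.998, 0.058, -0.009]
force: [-37.2, -6.4, 22.6]
grip_width: 0.497
grip_force: 19.0
```

```bash
python3 -m handwheel '[[[0,-0.25,-0.028,0,0],[0,-0.25,-0.028,0,0],[0,0,0,0,0],[0,0,0,0.5,0],[0,0,0,0.6,0],[0,-0.4,-0.3,0.6,0],[0,-0.6,-0.6,0.4,0],[0,-0.8,-0.8,0,0],[0,-0.8,-0.8,0,0],[0,0,0,0,0]]]'; python3 -c "
from h import *; c=trays(); cv2.imwrite('pics/t4.png',cv2.resize(c['img'][180:340,240:430],None,fx=3.5,fy=3.5,interpolation=2))"
```

```text
time_s: 17.45
eef_pos: [483.1, -170.1, 119.9]
ee_rot: [0.0, 0.999, 0.054, -0.0]
force: [0.1, 0.3, 0.0]
grip_width: 0.502
grip_force: 0.0
blue deck [ 65.2 -59.5] [108.  90.] 6.6
orange deck [65.3 62.7] [106.  89.] 6.8
orange deck [  94.3 -218.6] [58. 40.] 19.1
```

View pics/t4.png

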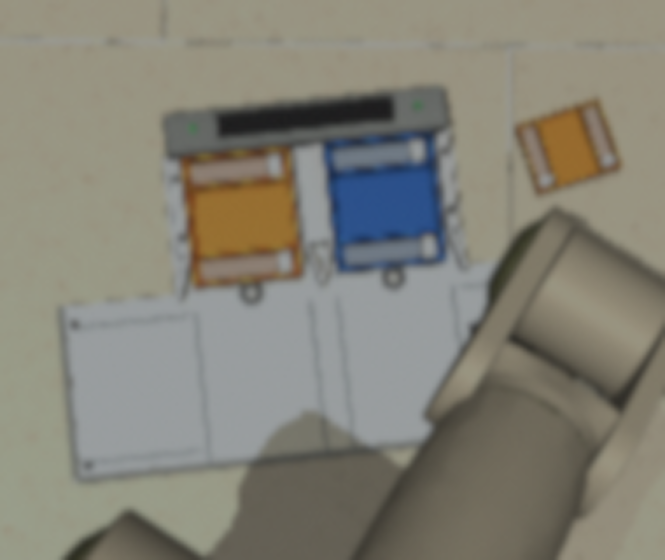

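Both trays are home: orange is left and blue right. Each touches the housing, with its catch, at (251,293) and (394,278), in front. The robot is clear of everything.

```bash
python3 -m handwheel '[[[0,0,0,0,0],[0,0,0,0,0],[0,0,0,0,0]]]' | head -1; python3 -c "
from rig import ctrl; print(ctrl.finish_job())"
```

```text
time_s: 17.8
the job is handed in; nothing more can be done
None
```

The trays are swapped and the job is handed in at 17.8 s: orange is home in the left lane and blue in the right, both against the housing behind their catches; the judge returned no verdict.

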